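# Cull the broken pot feet, then hold the shaker dial on its third click

### The job

Before the sieve of clay pot feet is shaken clean, pick out the two broken ones (those that have lost their low toe, so they are plain short blocks) and put them in the wide clay pan, leaving the three whole feet in the sieve and the rest of the bench undisturbed. Only then turn the shaker's spring-return dial clockwise, past the first two clicks to the third and not on to the stop, and finish still holding it there with the fingers, since it springs back if let go.

Things in the scene. Friction and masses are not known exactly. Their poses are not given: they have to be found in the camera images.
- sieve_floor (a point): centre of the mesh floor of a round lime-green plastic sieve clamped on a riddle shaker (fixed). The floor is level, 60 mm above the bench, 286 mm across inside; the rim, 300 mm across, stands 45 mm above the floor (105 mm above the bench).
- broken_a_center (a point): broken clay pot foot lying in the sieve: only the block is left, 36 mm long (its x axis), 24 mm wide (y), 28 mm high (z), with a 3 mm stub of the snapped-off toe at its +x end; 40 g. The point is the block's centre, 14 mm above what it stands on. It is upright, at any yaw; grip it across its 24 mm width. Each finger has 25 mm free beside it: go down opened to about 55 mm.
- broken_b_center (a point): broken clay pot foot lying in the sieve: only the block is left, 36 mm long (its x axis), 24 mm wide (y), 28 mm high (z), with a 3 mm stub of the snapped-off toe at its +x end; 40 g. The point is the block's centre, 14 mm above what it stands on. It is upright, at any yaw; grip it across its 24 mm width. Each finger has 25 mm free beside it: go down opened to about 55 mm.
- whole_a_center (a point): whole clay pot foot lying in the sieve, to be left there: L-shaped from the side, 64 mm long over all (x), 24 mm wide (y); a block 36 mm long and 28 mm high from x = -32 to +4 mm and a low toe 13 mm high from there to x = +32 mm; 60 g. The point is midway along its length, 14 mm above what it stands on.
- whole_b_center (a point): whole clay pot foot lying in the sieve, to be left there: L-shaped from the side, 64 mm long over all (x), 24 mm wide (y); a block 36 mm long and 28 mm high from x = -32 to +4 mm and a low toe 13 mm high from there to x = +32 mm; 60 g. The point is midway along its length, 14 mm above what it stands on.
- whole_c_center (a point): whole clay pot foot lying in the sieve, to be left there: L-shaped from the side, 64 mm long over all (x), 24 mm wide (y); a block 36 mm long and 28 mm high from x = -32 to +4 mm and a low toe 13 mm high from there to x = +32 mm; 60 g. The point is midway along its length, 14 mm above what it stands on.
- pan_in (a point): centre of the inner floor of a wide clay pan for rejects (fixed), on one side of the sieve (left or right). Floor 8 mm above the bench, 132 mm across inside; the rim, 180 mm across outside and 168 mm inside, is 55 mm above the bench.
- control_box: grey control box carrying the dial, 130 x 130 mm, 55 mm high (fixed), on the other side of the sieve from the pan (left or right), turned a little either way. Origin at the middle of its underside; the dial's axis is upright through it. Four white marks on its top grow longer clockwise: rest, first, second, third click.
- dial_grip (a point): centre of the dial's metal upright grip bar, which turns with the dial: 60 mm long (its x axis), 16 mm wide (y), 30 mm high (z); its top is 15 mm above this point, the black disc (72 mm across) 15 mm below it. The point is on the dial's vertical axis, 81 mm above the bench. The bar's -x end, with a dark line, is the pointer.
- dial (a joint): dial angle, rad: 0 at rest, growing clockwise seen from above. Clicks at 0.4, 0.8 and 1.2, stop at 1.45. A spring drives it back to 0 from anywhere, clicks included, once let go: 0.08 N m at 0 rad rising to 0.18 N m at 1.2 rad, plus or minus 0.06 N m around each click; a pinch of 25 N or more on the bar holds it.
- widger: stainless widger, a 220 mm thin rod lying on the left of the bench; bystander, its origin under its middle.
- pot_lower: lower of two nested clay pots, 110 mm across, 95 mm high; bystander. Origin at the middle of its underside.
- pot_upper: upper of the two nested clay pots, 94 mm across, its rim 95 mm above the bench; bystander. Origin at the middle of its underside.
- mister: yellow plastic plant mister, 84 mm across, 177 mm high; bystander. Origin at the middle of its underside.
- dibber: wooden dibber with a steel point, 200 mm long, 28 mm thick, lying behind the sieve; bystander. Origin at the middle of its underside.
- saucer: small clay saucer, 96 mm across, 18 mm high; bystander. Origin at the middle of its underside.
Things that resemble listed ones, but are neither listed nor needed, are in the scene too. Of the things that look like the control_box, the smaller one is meant. Leave any purple look-alike of the part that bears broken_a_center alone.

How it is judged:
On the way, in this order (a step that is already met when the one before it is completed fails the run):
1. both broken feet lie in the pan and are let go, the dial still at rest (horizontal distance between each of broken_a_center, broken_b_center and pan_in below 0.075 m and z of each of broken_a_center, broken_b_center in the frame of pan_in below 0.045 m and value of joint dial below 0.15 rad and contact force between the fingers and broken_a below 0.1 N and contact force between the fingers and broken_b below 0.1 N), for 0.2 s.
2. the dial is on its second click or beyond, turned by the fingers (value of joint dial above 0.75 rad and contact force between the fingers and dial above 1 N), for 0.02 s.
3. the fingers hold the dial on its third click (value of joint dial between 1.08 and 1.32 rad and contact force between the fingers and dial above 1 N), for 0.5 s.
At the end, for the whole second after the job is handed in: Fingers hold the dial still on its third click (1.08 to 1.32 rad, over 1 N on it); both broken feet in the pan (centres within 75 mm of its middle, under 45 mm above its floor); the three whole feet in the sieve (within 140 mm of its middle, centres 5 to 40 mm above its floor) (all of step 3 and velocity of joint dial between -0.1 and 0.1 rad/s and horizontal distance between each of broken_a_center, broken_b_center and pan_in below 0.075 m and z of each of broken_a_center, broken_b_center in the frame of pan_in below 0.045 m and horizontal distance between each of whole_a_center, whole_b_center, whole_c_center and sieve_floor below 0.14 m and z of whole_a_center in the frame of sieve_floor between 0.005 and 0.04 m and z of whole_b_center in the frame of sieve_floor between 0.005 and 0.04 m and z of whole_c_center in the frame of sieve_floor between 0.005 and 0.04 m); the arm keeps its last pose, push and grip.
It fails at once if the widger, a pot, the mister, the dibber or the saucer is pushed more than 40 mm from its place (distance of any of widger, pot_lower, pot_upper, mister, dibber, saucer from where it was at the start of the episode above 0.04 m).
It fails at once if the dial is turned before the broken feet are out of the sieve (value of joint dial above 0.4 rad and horizontal distance between any of broken_a_center, broken_b_center and sieve_floor below 0.14 m).
It fails at once if a whole foot is taken out of the sieve (horizontal distance between any of whole_a_center, whole_b_center, whole_c_center and sieve_floor above 0.17 m).
It also fails if it takes over 72 s, if anything falls off the work surface, if the arm or the gripper's body presses on something with over 40 N, if the wrist force passes 120 N, or if a joint passes its speed limit or range.

### The arm

A 6-joint arm with a two-finger parallel gripper is mounted at the origin on the work surface. World frame = base frame: x ahead of the robot, y to its left, z up, the work surface at z = 0. Lengths are in m, angles in rad, forces in N, time in s.
With the tool pointing down it reaches from about 0.25 to 0.775 m from the base axis. Payload 4 kg.
Tool frame: the origin (TCP) lies between the finger pads; the fingertips stand 14 mm ahead of it and the grasp point (between the pads) lies 5 mm behind it (robot.nose_length is the distance from the TCP to the fingertips, in m); z points along the fingers, y is the direction in which the jaws open and shut (so a half turn about z gives the same grasp; the last joint's range is limited). The gripper opens to 94 mm and grips with 3 to 60 N. Pads are 16 mm wide; open, the fingers measure 119 mm over their backs; the gripper's body (75 mm by 177 mm) begins 78 mm behind the grasp point.
Start: joints at [1.031, 0.087, 1.371, -0, 1.684, -0.103], TCP at [0.233, 0.498, 0.22] pointing down, gripper open.
Joint ranges: [-3.1, 3.1], [-0.76, 2.03], [0.27, 2.55], [-1.08, 4.22], [0.17, 2.65], [-2.57, 2.57]. Speed limits (rad/s): [2.79, 2.79, 3.14, 3.14, 3.14, 3.14].

### API

Orientations are given as [roll, pitch, yaw] about the fixed x, y, z axes, in that order (R = Rz(yaw) Ry(pitch) Rx(roll)).
In Python, from bench import robot, eyes, finder gives the robot as it stands.
- The arm moves only by the tool play_rows, never from a script. Its argument "rows" is a list of rows, each an object with "linear": the shift along the tool's x, y, z in cm, a list of three; "spin": the turn about the tool's z in degrees. A call has 1 to 12 rows; each row shifts and turns the commanded pose from where the row before left it, along the tool's axes as they then stand; what a row does not reach is not made up. A row lasts 1/12 s, in which the tool goes at most 41.7 mm and 7.16 degrees, less where a joint would pass 70% of its speed; a pose out of reach is approached as far as the arm can. A call with a gripper value outside its range is refused whole. "claw" is the finger opening in cm, from 0 to 9.4, set as the call begins (left out, the last holds). The fingers move at their own pace and stop on an object; the grip force is fixed at half the most. Time passes only in rows, so rows that do not move let the fingers close. It gives the time, the measured TCP pose, the force and the opening at its end, in the units of the state.
- robot.get_obs(): the state, without advancing time (a new reading comes with each control period).
- eyes.snapshot(name): name is "scene" or "top" or "wrist"; returns a dict with "frame" (420x560x3 uint8, red, green, blue), "fx", "fy", "cx", "cy" (pixels), "rvec" (rotation vector, rad) and "tvec" (3), from world to camera coordinates, as OpenCV has them; the wrist camera has in their place "mount" (4x4, takes a point from camera to tool coordinates, whose origin is the TCP and whose axes are the flange's). Camera axes: x right, y down, z forward; pixel columns grow to the right and rows downward; lengths in m; the calibration is good to about 2 mm. A picture is of the moment at which its call begins: read the wrist's pose just before it. There is no depth.
- robot.close_job(): hands the job in, once; it reports no verdict.
Trained networks look in a picture, given as the dict that the camera call returned (one of the last four; its "shot" number tells which), for a name from the list of things; names that differ only in an ending like _2 or _b are one class to them, and where a whole thing is asked for, a point or a joint stands for the part that bears it (a point fixed in the world has none). Each returns a list of dicts, best first, with "conf" (0 to 1); they miss things now and then, are a little off and sometimes report something else, mostly with a low value. They report only what shows in the picture. A call takes as long as a camera call. They do not tell look-alikes from the thing itself.
- finder.silhouettes(picture, name): "pixels" (420x560 bool, what is visible of it) and "box" ([centre column, centre row, width, height] in pixels, round what is visible of it).
The state is a dict: "time": time; "joint_positions": joint angles; "qvel": joint speeds; "joint_torque": joint torques, N m; "tool_pos": TCP position; "ee_rot": TCP orientation; "wrist_force": force on the tool from outside, world axes, zero at the start; "wrist_torque": the same for the moment, N m; "width": finger opening in m.
Only numpy, scipy, OpenCV 4.12 (cv2) and the standard library are available. Lean on these libraries where they do the work, as an engineer would, in place of code of your own. Each camera call takes 0.05 s, during which the arm holds its last target. There are 200 camera calls.

## Working session

There is one attempt and no reset: what is moved stays moved. The work goes in short steps, Python scripts to look and compute and a tool call to move; the robot and the scene stay as the last step left them, time stands still between calls to the robot, and variables do not carry over. Pictures are saved under pics/ and viewed, about 8 in all and at most 12, crops included, and the job is handed in when it is done.

Besides the shell and the picture viewer there is one more tool, called after ">>>" as name(argument=value, ...) on one line, values as JSON. play_rows: Moves the arm, as the interface text tells. Its arguments: {"type":"object","properties":{"rows":{"type":"array"},"claw":{"type":"number"}},"required":["rows"]}

```bash
mkdir -p pics && cat > h.py <<'E'
import numpy as np, cv2, pickle
from bench import robot, eyes, finder
def save(n,im): cv2.imwrite('pics/'+n,im[:,:,::-1])
def P(s):
    R=cv2.Rodrigues(np.array(s['rvec'],float))[0]; return R,np.array(s['tvec'],float).ravel()
def ray(s,u,v,z):
    R,t=P(s); c=-R.T@t; d=R.T@np.array([(u-s['cx'])/s['fx'],(v-s['cy'])/s['fy'],1]); return c+d*(z-c[2])/d[2]
def proj(s,p):
    R,t=P(s); q=R@np.array(p)+t; return np.array([s['fx']*q[0]/q[2]+s['cx'],s['fy']*q[1]/q[2]+s['cy']])
E
python3 - <<'E'
from h import *
o=robot.get_obs(); print(o['time'],o['tool_pos'],o['ee_rot'],o['width'])
a=eyes.snapshot('top'); b=eyes.snapshot('scene')
pickle.dump((a,b),open('s0.pkl','wb'))
save('top0.png',a['frame']); save('scene0.png',b['frame'])
for s in (a,b):
    R,t=P(s); print(-R.T@t, s['fx'])
    for n in ('broken_a_center','whole_a_center','control_box','dial_grip'):
        for d in finder.silhouettes(s,n):
            print(n,round(d['conf'],2),np.round(d['box'],1), d['pixels'].sum())
E
```

```text
0.0 [0.23242698 0.49792418 0.21831871] [-3.13942728e+00 -2.17032494e-04  2.70482199e+00] 0.09387904127551888
[ 0.27625297 -0.02290739  1.22224404] 414.8960946711083
broken_a_center 0.63 [186.8 165.8  15.6   8.7] 129
broken_a_center 0.48 [251.5 157.3  10.6   7.6] 101
whole_a_center 0.5 [275.4 209.7  24.2  18. ] 234
control_box 0.92 [172.1 214.4  55.9  58.4] 2217
control_box 0.75 [168.1 311.5  91.1  97.6] 5174
dial_grip 0.88 [169.8 214.6  22.6  27.9] 479
dial_grip 0.56 [161.9 317.5  40.8  43.6] 1209
[1.09883331 0.9125609  0.84736877] 470.5764941988426
broken_a_center 0.74 [305.  308.8  14.7  23.6] 224
broken_a_center 0.42 [257.5 242.6  12.3  12.4] 154
whole_a_center 0.55 [285.1 210.9  24.5  15.2] 235
control_box 0.72 [440.5 239.1  95.   71.4] 4939
control_box 0.69 [362.7 284.8  68.2  65. ] 3087
control_box 0.58 [231.8 227.    9.5  22.4] 198
dial_grip 0.9 [440.2 220.4  37.3  35. ] 955
dial_grip 0.63 [363.5 270.6  31.2  28.5] 612
```

```bash
python3 - <<'E'
from h import *
a,b=pickle.load(open('s0.pkl','rb'))
f=a['frame']
cv2.imwrite('pics/t1.png',cv2.resize(f[100:400,100:500],(800,600),interpolation=cv2.INTER_CUBIC)[:,:,::-1])
E
```

```text
(no output)
```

View pics/top0.png

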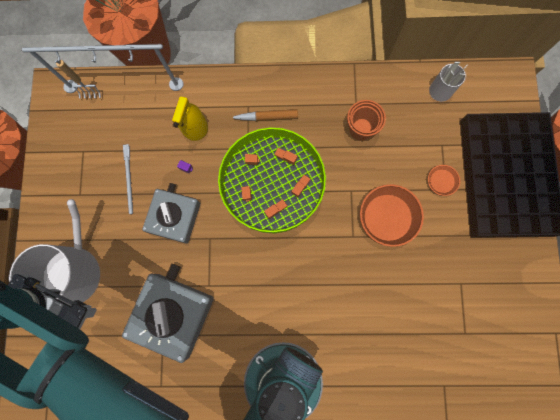

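View pics/scene0.png

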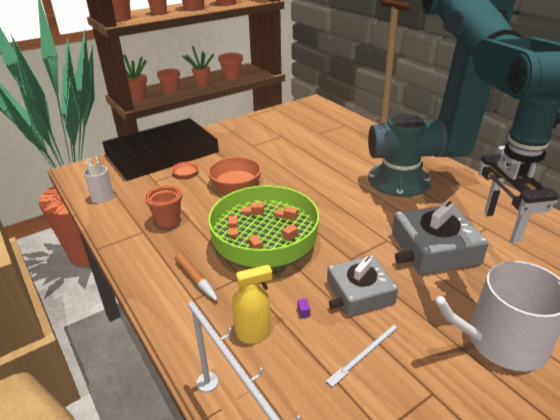

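The top view shows the sieve near (272,180), with the small grey dial box on its left at (170,214) and the clay pan on its right at (391,216). Short feet appear at about (251,159) and (246,193), long ones at (286,156), (301,186) and (275,209). The purple look-alike at (184,167) and the large box are decoys.

```bash
cat >> h.py <<'E'
def feet(im,mask):
    hsv=cv2.cvtColor(im,cv2.COLOR_RGB2HSV)
    m=((hsv[:,:,0]<14)&(hsv[:,:,1]>110)&(hsv[:,:,2]>90)&mask).astype(np.uint8)
    n,l,st,c=cv2.connectedComponentsWithStats(m)
    return m,[(st[i,4],c[i],cv2.minAreaRect(np.argwhere(l==i)[:,::-1].astype(np.float32))) for i in range(1,n) if st[i,4]>25]
E
python3 - <<'E'
from h import *
a,b=pickle.load(open('s0.pkl','rb'))
f=a['frame']; hsv=cv2.cvtColor(f,cv2.COLOR_RGB2HSV)
g=((abs(hsv[:,:,0].astype(int)-42)<12)&(hsv[:,:,1]>120)).astype(np.uint8)
g[:100]=0;g[260:]=0;g[:,:205]=0;g[:,345:]=0
c=np.argwhere(g)[:,::-1].astype(np.float32); (u,v),r=cv2.minEnclosingCircle(c); print('sieve',u,v,r,ray(a,u,v,.105),'edge',ray(a,u+r,v,.105))
yy,xx=np.mgrid[:420,:560]
m=(xx-272)**2+(yy-180)**2<46**2
for n,c,R in feet(f,m)[1]:
    (u,v),wh,an=R
    box=[ray(a,*p,.085)[:2] for p in cv2.boxPoints(R)]
    (x,y),w,t=cv2.minAreaRect((np.array(box)*1000).astype(np.float32)); print(n,np.round(c,1),'ctr mm',round(x),round(y),np.round(w),round(t))
pm=(xx-391)**2+(yy-216)**2<40**2
for n,c,R in feet(f,pm)[1]:
    print('pan',n,c,R, ray(a,*R[0],.05))
for n in ('control_box','dial_grip'):
    d=[d for d in finder.silhouettes(a,n) if abs(d['box'][0]-170)<8 and d['box'][1]<240][0]
    R=cv2.minAreaRect(np.argwhere(d['pixels'])[:,::-1].astype(np.float32)); print(n,R,ray(a,*R[0],.055),ray(a,*R[0],.096))
s=cv2.resize(f[170:260,120:230],None,fx=6,fy=6,interpolation=cv2.INTER_CUBIC); save('dial.png',s)
w=eyes.snapshot('wrist'); print(np.round(w['mount'],3),w['fx'])
E
```

```text
sieve 271.4391174316406 179.75418090820312 54.08625793457031 [0.55707136 0.02496559 0.105     ] edge [ 0.55479831 -0.12449548  0.105     ]
184 [285.9 155.3] ctr mm 634 -15 [64. 28.] 65
114 [251.3 158.7] ctr mm 625 82 [38. 27.] 89
185 [300.4 185.1] ctr mm 546 -55 [26. 63.] 54
117 [245.8 193.1] ctr mm 524 98 [44. 24.] 12
194 [275.1 208.3] ctr mm 481 15 [27. 62.] 35
pan 3239 [391.272615   215.00864464] ((391.423095703125, 215.11538696289062), (63.14939498901367, 64.32609558105469), 78.69007110595703) [ 0.4624203  -0.31316239  0.05      ]
control_box ((172.21368408203125, 211.869384765625), (48.249637603759766, 53.781707763671875), 16.927513122558594) [0.47896676 0.31326024 0.055     ] [0.47184634 0.30145219 0.096     ]
dial_grip ((168.3000030517578, 214.40003967285156), (23.25510597229004, 24.59674644470215), 26.56505012512207) [0.47173047 0.32432464 0.055     ] [0.46486423 0.31212795 0.096     ]
[[-0.001 -0.966 -0.26   0.077]
 [ 1.    -0.001 -0.001 -0.   ]
 [ 0.001 -0.26   0.966 -0.165]
 [ 0.     0.     0.     1.   ]] 368.39999018781293
```

View pics/dial.png

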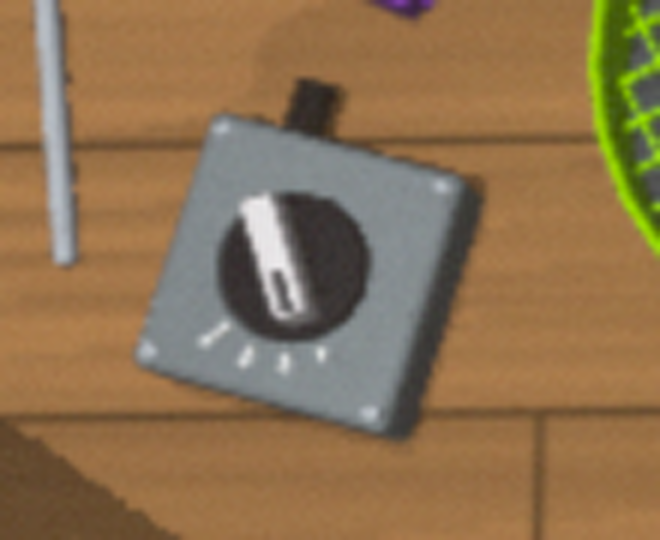

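The dial pointer is at its rest mark, lower right in the crop, and clockwise takes it toward lower left. Next I'll fly over the sieve for a closer wrist look.

>>> play_rows(rows=[{"linear":[-3,-1.5,0],"spin":0},{"linear":[-3,-1.5,0],"spin":0},{"linear":[-3,-1.5,0],"spin":0},{"linear":[-3,-1.5,0],"spin":0},{"linear":[-3,-1.5,0],"spin":0},{"linear":[-3,-1.5,0],"spin":0},{"linear":[-3,-1.5,0],"spin":0},{"linear":[-3,-1.5,0],"spin":0},{"linear":[-3,-1.5,0],"spin":0},{"linear":[-3,-1.5,0],"spin":0},{"linear":[-3,-1.5,0],"spin":0},{"linear":[-3,-1.5,0],"spin":0}], claw=5.5)

```text
time: 1.65
tool_pos: [0.4836, 0.1815, 0.2197]
ee_rot: [3.141, 0.0, 2.705]
wrist_force: [0.7, -0.0, 0.3]
width: 0.0552
```

>>> play_rows(rows=[{"linear":[-3,-1.5,0],"spin":0},{"linear":[-3,-1.5,0],"spin":0},{"linear":[-3,-1.5,0],"spin":0},{"linear":[-3,-1.5,0],"spin":0},{"linear":[0,0,0],"spin":6.5},{"linear":[0,0,0],"spin":6.5},{"linear":[0,0,0],"spin":6.5},{"linear":[0,0,0],"spin":6.5},{"linear":[0,0,0],"spin":6.5},{"linear":[0,0,0],"spin":6.5},{"linear":[0,0,0],"spin":6.5},{"linear":[0,0,0],"spin":6.5}])

```text
time: 2.65
tool_pos: [0.5661, 0.0778, 0.2195]
ee_rot: [3.142, -0.0, 1.792]
wrist_force: [-0.5, 0.5, -0.3]
width: 0.0548
```

>>> play_rows(rows=[{"linear":[0,0,0],"spin":6.5},{"linear":[0,0,0],"spin":6.5},{"linear":[0,0,0],"spin":0},{"linear":[0,0,0],"spin":0},{"linear":[0,0,0],"spin":0}])

```text
time: 3.07
tool_pos: [0.5661, 0.0779, 0.2195]
ee_rot: [3.142, -0.0, 1.573]
wrist_force: [0.2, -0.3, 0.5]
width: 0.0547
```

```bash
cat >> h.py <<'E'
from scipy.spatial.transform import Rotation as Ro
def wrist():
    o=robot.get_obs(); s=eyes.snapshot('wrist')
    T=np.eye(4); T[:3,:3]=Ro.from_euler('xyz',o['ee_rot']).as_matrix(); T[:3,3]=o['tool_pos']
    C=np.linalg.inv(T@s['mount']); s=dict(s); s['rvec']=cv2.Rodrigues(C[:3,:3])[0]; s['tvec']=C[:3,3]; return o,s
def rep(s,m,z):
    for n,c,R in feet(s['frame'],m)[1]:
        if n<150: continue
        box=np.array([ray(s,*p,z)[:2] for p in cv2.boxPoints(R)])*1000
        (x,y),w,t=cv2.minAreaRect(box.astype(np.float32)); print(n,np.round(c,1),'ctr mm',round(x,1),round(y,1),np.round(w),round(t,1))
E
python3 - <<'E'
from h import *
o,s=wrist(); f=s['frame'].copy(); pickle.dump(s,open('w1.pkl','wb'))
rep(s,np.ones(f.shape[:2],bool),.088)
for p in ((.557,.025,.105),(.407,.025,.105),(.625,.082,.088),(.524,.098,.088),(.465,.312,.096)):
    u=proj(s,p); cv2.drawMarker(f,tuple(int(i) for i in u),(0,0,255),0,12)
save('w1.png',f)
E
```

```text
1366 [236.7 172.4] ctr mm 524.8 99.3 [37. 26.] 6.4
1282 [357.2 188.7] ctr mm 624.1 85.5 [40. 26.] 88.3
1542 [490.  239.8] ctr mm 741.2 39.9 [ 24. 104.] 1.2
1359 [180.4 249.5] ctr mm 475.4 31.1 [34. 40.] 34.6
584 [343.5 310.7] ctr mm 615.9 -27.8 [17. 46.] 18.0
1289 [257.5 320.6] ctr mm 545.6 -32.3 [62. 34.] 0.1
```

View pics/w1.png

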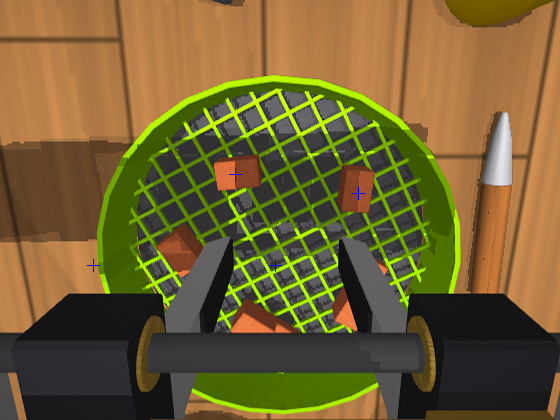

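```bash
python3 - <<'E'
from h import *
s=pickle.load(open('w1.pkl','rb')); f=s['frame']
save('w1c.png',cv2.resize(f[140:230,200:390],None,fx=4,fy=4,interpolation=cv2.INTER_CUBIC))
E
```

```text
(no output)
```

View pics/w1c.png

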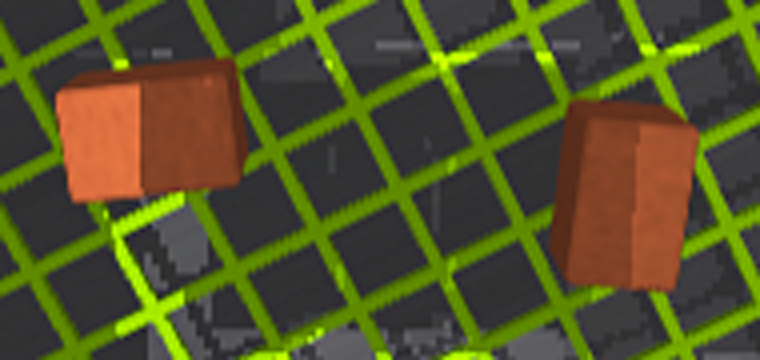

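```bash
python3 - <<'E'
from h import *
s=pickle.load(open('w1.pkl','rb'))
for q in ([(57,90),(235,72),(241,183),(73,202)],[(577,121),(696,128),(672,290),(566,286)]):
    w=np.array([ray(s,200+x/4,140+y/4,.088)[:2] for x,y in q])*1000
    print(np.round(w,1).tolist(), w.mean(0), [np.linalg.norm(w[i]-w[i-1]).round(1) for i in range(4)],[np.degrees(np.arctan2(*(w[i]-w[i-1])[::-1])).round(1) for i in range(4)])
E
```

```text
[[507.2, 107.7], [543.3, 111.3], [544.1, 88.5], [509.4, 84.4]] [526.00560218  97.975283  ] [np.float64(23.3), np.float64(36.3), np.float64(22.9), np.float64(35.0)] [np.float64(95.3), np.float64(5.8), np.float64(-88.0), np.float64(-173.4)]
[[612.7, 101.4], [636.9, 100.0], [634.1, 65.6], [611.8, 66.4]] [623.87198002  83.34276553] [np.float64(35.0), np.float64(24.3), np.float64(34.5), np.float64(22.3)] [np.float64(88.6), np.float64(-3.4), np.float64(-94.7), np.float64(177.8)]
```

>>> play_rows(rows=[{"linear":[0.14,1.45,0],"spin":0},{"linear":[0.14,1.45,0],"spin":0},{"linear":[0.13,1.45,0],"spin":0},{"linear":[0.13,1.44,0],"spin":0},{"linear":[0,0,0],"spin":3},{"linear":[0,0,2.5],"spin":0},{"linear":[0,0,2.5],"spin":0},{"linear":[0,0,2.5],"spin":0},{"linear":[0,0,1.5],"spin":0},{"linear":[0,0,0],"spin":0}])

```text
time: 3.95
tool_pos: [0.6212, 0.083, 0.1243]
ee_rot: [-3.132, 0.001, 1.519]
wrist_force: [0.0, 0.4, -0.5]
width: 0.0551
```

```bash
python3 - <<'E'
from h import *
o,s=wrist(); f=s['frame'].copy()
for z in (.06,.088):
  q=Ro.from_euler('z',87,degrees=True).as_matrix()[:2,:2]
  c=[np.r_[np.array([.624,.0833])+q@np.array(d),z] for d in ((.018,.012),(.018,-.012),(-.018,-.012),(-.018,.012))]
  cv2.polylines(f,[np.array([proj(s,p) for p in c]).astype(int)],True,(0,0,255))
save('w2.png',f); print(o['tool_pos'],o['ee_rot'])
E
```

```text
[0.62124024 0.0830436  0.12425575] [-3.13242404e+00  8.65730888e-04  1.51917989e+00]
```

View pics/w2.png

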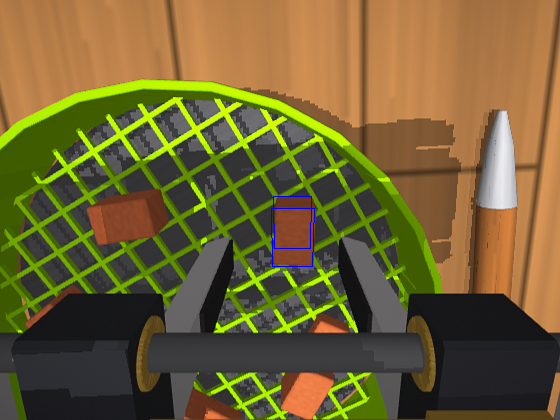

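The overlay matches block A, and the jaws straddle it. Descend and grip.

>>> play_rows(rows=[{"linear":[0,0.25,0],"spin":0},{"linear":[0,0,1.5],"spin":0},{"linear":[0,0,1.5],"spin":0},{"linear":[0,0,1],"spin":0},{"linear":[0,0,0.6],"spin":0},{"linear":[0,0,0],"spin":0},{"linear":[0,0,0],"spin":0}])

```text
time: 4.58
tool_pos: [0.6269, 0.0831, 0.0842]
ee_rot: [3.141, -0.0, 1.518]
wrist_force: [-0.2, -1.3, 0.1]
width: 0.0551
```

>>> play_rows(rows=[{"linear":[0,0,0],"spin":0},{"linear":[0,0,0],"spin":0},{"linear":[0,0,0],"spin":0},{"linear":[0,0,0],"spin":0},{"linear":[0,0,0],"spin":0},{"linear":[0,0,0],"spin":0},{"linear":[0,0,0],"spin":0},{"linear":[0,0,0],"spin":0}], claw=1.5)

```text
time: 5.25
tool_pos: [0.6266, 0.0831, 0.0838]
ee_rot: [3.141, -0.0, 1.518]
wrist_force: [-0.2, -0.2, 0.5]
width: 0.0238
```

>>> play_rows(rows=[{"linear":[0,0,-1],"spin":0},{"linear":[0,0,-1.5],"spin":0},{"linear":[0,0,-2],"spin":0},{"linear":[0,0,-2.5],"spin":0},{"linear":[0,0,-2.5],"spin":0},{"linear":[0,0,-1],"spin":0},{"linear":[0,0,0],"spin":0}])

```text
time: 5.83
tool_pos: [0.6283, 0.0832, 0.1929]
ee_rot: [3.134, -0.001, 1.518]
wrist_force: [0.5, 0.5, -0.1]
width: 0.0239
```

>>> play_rows(rows=[{"linear":[-2,-0.7,0],"spin":0},{"linear":[-2.8,-0.9,0],"spin":0},{"linear":[-2.8,-0.9,0],"spin":0},{"linear":[-2.8,-0.9,0],"spin":0},{"linear":[-2.8,-0.9,0],"spin":0},{"linear":[-2.8,-0.9,0],"spin":0},{"linear":[-2.8,-0.9,0],"spin":0},{"linear":[-2.8,-0.9,0],"spin":0},{"linear":[-2.8,-0.9,0],"spin":0},{"linear":[-2.8,-0.9,0],"spin":0},{"linear":[-2.8,-0.9,0],"spin":0},{"linear":[-2.8,-0.9,0],"spin":0}])

```text
time: 6.83
tool_pos: [0.5018, -0.2396, 0.1863]
ee_rot: [-3.139, -0.002, 1.518]
wrist_force: [0.7, -0.6, -0.6]
width: 0.0236
```

>>> play_rows(rows=[{"linear":[-2.8,-0.9,0],"spin":0},{"linear":[-2.8,-0.9,0],"spin":0},{"linear":[-2.8,-0.9,0],"spin":0},{"linear":[-2,-0.7,0],"spin":0},{"linear":[0,0,0],"spin":0},{"linear":[0,0,0],"spin":0}])

```text
time: 7.33
tool_pos: [0.4629, -0.341, 0.1864]
ee_rot: [-3.139, -0.003, 1.516]
wrist_force: [0.5, -0.4, -0.2]
width: 0.024
```

```bash
python3 - <<'E'
from h import *
o=robot.get_obs(); print(o['tool_pos'],o['ee_rot'],o['width'])
a=eyes.snapshot('top')
o,s=wrist(); f=s['frame'].copy(); t=np.linspace(0,2*np.pi,40)
for r,z in ((.09,.055),(.066,.008)):
  cv2.polylines(f,[np.array([proj(s,(.4624+r*np.cos(k),-.3132+r*np.sin(k),z)) for k in t]).astype(int)],True,(0,0,255))
save('w3.png',f)
E
```

```text
[ 0.4628723  -0.34100749  0.18635142] [-3.13916973e+00 -2.88608401e-03  1.51576927e+00] 0.02402789177607739
```

View pics/w3.png

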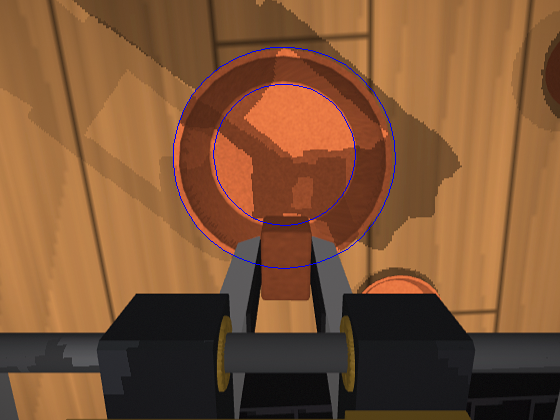

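Pan location confirmed: the predicted circles fit the rim and floor. Lower and release.

>>> play_rows(rows=[{"linear":[0,0,2.5],"spin":0},{"linear":[0,0,2.5],"spin":0},{"linear":[0,0,2.5],"spin":0},{"linear":[0,0,2.5],"spin":0},{"linear":[0,0,2],"spin":0},{"linear":[0,0,1.5],"spin":0},{"linear":[0,0,0.8],"spin":0},{"linear":[0,0,0],"spin":0},{"linear":[0,0,0],"spin":0}])

```text
time: 8.18
tool_pos: [0.4644, -0.3401, 0.0456]
ee_rot: [-3.142, -0.0, 1.519]
wrist_force: [0.0, -0.0, 0.4]
width: 0.0238
```

>>> play_rows(rows=[{"linear":[0,0,0],"spin":0},{"linear":[0,0,0],"spin":0},{"linear":[0,0,0],"spin":0},{"linear":[0,0,0],"spin":0},{"linear":[0,0,0],"spin":0}], claw=5)

```text
time: 8.6
tool_pos: [0.4641, -0.3412, 0.0462]
ee_rot: [3.141, 0.001, 1.518]
wrist_force: [-0.4, 0.3, 0.2]
width: 0.0496
```

>>> play_rows(rows=[{"linear":[0,0,-2],"spin":0},{"linear":[0,0,-2.5],"spin":0},{"linear":[0,0,-2.5],"spin":0},{"linear":[0,0,-2.5],"spin":0},{"linear":[0,0,-2.5],"spin":0},{"linear":[0,0,-2],"spin":0},{"linear":[0,0,-1],"spin":0},{"linear":[0,0,0],"spin":0}], claw=5.5)

```text
time: 9.27
tool_pos: [0.465, -0.342, 0.1989]
ee_rot: [3.137, 0.004, 1.518]
wrist_force: [-0.4, 0.3, 0.0]
width: 0.0551
```

>>> play_rows(rows=[{"linear":[2,0.2,0],"spin":0},{"linear":[2.8,0.24,0],"spin":0},{"linear":[2.8,0.24,0],"spin":0},{"linear":[2.8,0.24,0],"spin":0},{"linear":[2.8,0.24,0],"spin":0},{"linear":[2.8,0.24,0],"spin":0},{"linear":[2.8,0.24,0],"spin":0},{"linear":[2.8,0.24,0],"spin":0},{"linear":[2.8,0.24,0],"spin":0},{"linear":[2.8,0.24,0],"spin":0},{"linear":[2.8,0.24,0],"spin":0},{"linear":[2.8,0.24,0],"spin":0}])

```text
time: 10.27
tool_pos: [0.5087, -0.0134, 0.1934]
ee_rot: [-3.138, -0.0, 1.518]
wrist_force: [1.0, 0.2, 0.3]
width: 0.0552
```

>>> play_rows(rows=[{"linear":[2.8,0.24,0],"spin":0},{"linear":[2.8,0.24,0],"spin":0},{"linear":[2.8,0.24,0],"spin":0},{"linear":[3.0,0.24,0],"spin":0},{"linear":[0,0,0],"spin":6.8},{"linear":[0,0,0],"spin":6.8},{"linear":[0,0,0],"spin":6.8},{"linear":[0,0,0],"spin":6.8},{"linear":[0,0,0],"spin":6.8},{"linear":[0,0,0],"spin":6.8},{"linear":[0,0,0],"spin":6.8},{"linear":[0,0,0],"spin":6.8}])

```text
time: 11.27
tool_pos: [0.5242, 0.0984, 0.1931]
ee_rot: [-3.14, 0.003, 0.563]
wrist_force: [0.4, 0.1, -0.5]
width: 0.055
```

>>> play_rows(rows=[{"linear":[0,0,0],"spin":6.8},{"linear":[0,0,0],"spin":6.8},{"linear":[0,0,0],"spin":6.8},{"linear":[0,0,0],"spin":6.7},{"linear":[0,0,2.5],"spin":0},{"linear":[0,0,2.5],"spin":0},{"linear":[0,0,1.5],"spin":0},{"linear":[0,0,0],"spin":0},{"linear":[0,0,0],"spin":0}])

```text
time: 12.02
tool_pos: [0.5237, 0.0983, 0.1281]
ee_rot: [-3.141, 0.005, 0.095]
wrist_force: [-0.4, 0.3, 0.6]
width: 0.055
```

```bash
python3 - <<'E'
from h import *
o,s=wrist(); f=s['frame'].copy()
for z in (.06,.088):
  q=Ro.from_euler('z',5.5,degrees=True).as_matrix()[:2,:2]
  c=[np.r_[np.array([.526,.098])+q@np.array(d),z] for d in ((.018,.012),(.018,-.012),(-.018,-.012),(-.018,.012))]
  cv2.polylines(f,[np.array([proj(s,p) for p in c]).astype(int)],True,(0,0,255))
save('w4.png',f); print(o['tool_pos'],o['ee_rot'])
E
```

```text
[0.52366822 0.09832839 0.12809682] [-3.14139859  0.00492105  0.09546378]
```

View pics/w4.png

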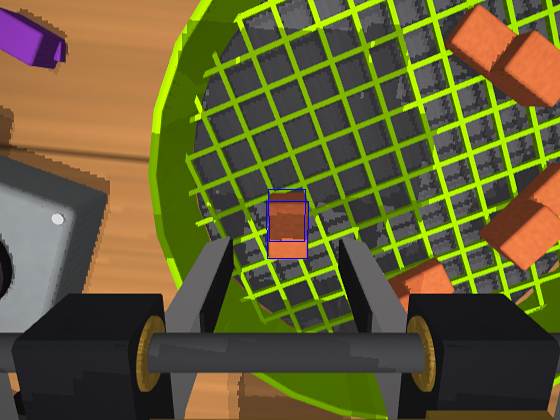

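Overlay matches B exactly, with clearance on both sides. Descend, grip, lift.

>>> play_rows(rows=[{"linear":[0.2,0,1.5],"spin":0},{"linear":[0,0,1.5],"spin":0},{"linear":[0,0,1],"spin":0},{"linear":[0,0,0.6],"spin":0},{"linear":[0,0,0],"spin":0},{"linear":[0,0,0],"spin":0}])

```text
time: 12.57
tool_pos: [0.5274, 0.0987, 0.085]
ee_rot: [-3.142, -0.001, 0.095]
wrist_force: [0.3, 0.3, -0.2]
width: 0.055
```

>>> play_rows(rows=[{"linear":[0,0,0],"spin":0},{"linear":[0,0,0],"spin":0},{"linear":[0,0,0],"spin":0},{"linear":[0,0,0],"spin":0},{"linear":[0,0,0],"spin":0},{"linear":[0,0,0],"spin":0},{"linear":[0,0,0],"spin":0},{"linear":[0,0,0],"spin":0}], claw=1.5)

```text
time: 13.23
tool_pos: [0.5273, 0.0986, 0.0848]
ee_rot: [3.141, -0.001, 0.095]
wrist_force: [0.0, -1.2, 1.7]
width: 0.0237
```

>>> play_rows(rows=[{"linear":[0,0,-1],"spin":0},{"linear":[0,0,-1.5],"spin":0},{"linear":[0,0,-2],"spin":0},{"linear":[0,0,-2.5],"spin":0},{"linear":[0,0,-2.5],"spin":0},{"linear":[0,0,-1],"spin":0},{"linear":[0,0,0],"spin":0}])

```text
time: 13.82
tool_pos: [0.5289, 0.0989, 0.1933]
ee_rot: [-3.142, -0.007, 0.096]
wrist_force: [-0.4, -0.4, 0.1]
width: 0.0234
```

>>> play_rows(rows=[{"linear":[0,0,0],"spin":-6.8},{"linear":[0,0,0],"spin":-6.8},{"linear":[0,0,0],"spin":-6.8},{"linear":[0,0,0],"spin":-6.8},{"linear":[0,0,0],"spin":-6.8},{"linear":[0,0,0],"spin":-6.8},{"linear":[0,0,0],"spin":-6.8},{"linear":[0,0,0],"spin":-6.8},{"linear":[0,0,0],"spin":-6.8},{"linear":[0,0,0],"spin":-6.8},{"linear":[0,0,0],"spin":-6.8},{"linear":[0,0,0],"spin":-6.7}])

```text
time: 14.82
tool_pos: [0.5262, 0.0986, 0.1872]
ee_rot: [-3.138, 0.0, 1.524]
wrist_force: [-0.1, 0.7, -1.4]
width: 0.0237
```

>>> play_rows(rows=[{"linear":[-2,-0.3,0],"spin":0},{"linear":[-2.8,-0.3,0],"spin":0},{"linear":[-2.8,-0.3,0],"spin":0},{"linear":[-2.8,-0.3,0],"spin":0},{"linear":[-2.8,-0.3,0],"spin":0},{"linear":[-2.8,-0.3,0],"spin":0},{"linear":[-2.8,-0.3,0],"spin":0},{"linear":[-2.8,-0.3,0],"spin":0},{"linear":[-2.8,-0.3,0],"spin":0},{"linear":[-2.8,-0.3,0],"spin":0},{"linear":[-2.8,-0.3,0],"spin":0},{"linear":[-2.8,-0.3,0],"spin":0}])

```text
time: 15.82
tool_pos: [0.4727, -0.2278, 0.1873]
ee_rot: [-3.139, -0.002, 1.518]
wrist_force: [1.0, -1.1, -0.3]
width: 0.0238
```

>>> play_rows(rows=[{"linear":[-2.8,-0.4,0],"spin":0},{"linear":[-2.9,-0.4,0],"spin":0},{"linear":[0,0,0],"spin":0},{"linear":[0,0,0],"spin":0},{"linear":[0,0,0],"spin":0}])

```text
time: 16.23
tool_pos: [0.4624, -0.2826, 0.1879]
ee_rot: [-3.14, -0.002, 1.518]
wrist_force: [0.2, 1.0, -0.7]
width: 0.0238
```

>>> play_rows(rows=[{"linear":[0,0,2.5],"spin":0},{"linear":[0,0,2.5],"spin":0},{"linear":[0,0,2.5],"spin":0},{"linear":[0,0,2.5],"spin":0},{"linear":[0,0,2],"spin":0},{"linear":[0,0,1.5],"spin":0},{"linear":[0,0,0.9],"spin":0},{"linear":[0,0,0],"spin":0},{"linear":[0,0,0],"spin":0}])

```text
time: 16.98
tool_pos: [0.4631, -0.2825, 0.0454]
ee_rot: [-3.141, -0.001, 1.519]
wrist_force: [1.3, -0.3, -1.1]
width: 0.0237
```

>>> play_rows(rows=[{"linear":[0,0,0],"spin":0},{"linear":[0,0,0],"spin":0},{"linear":[0,0,0],"spin":0},{"linear":[0,0,0],"spin":0},{"linear":[0,0,0],"spin":0}], claw=5)

```text
time: 17.4
tool_pos: [0.4632, -0.2838, 0.0462]
ee_rot: [3.14, 0.001, 1.518]
wrist_force: [0.3, 1.0, -0.8]
width: 0.0494
```

>>> play_rows(rows=[{"linear":[0,0,-2],"spin":0},{"linear":[0,0,-2.5],"spin":0},{"linear":[0,0,-2.5],"spin":0},{"linear":[0,0,-2.5],"spin":0},{"linear":[0,0,-2.5],"spin":0},{"linear":[0,0,-2],"spin":0},{"linear":[0,0,-2],"spin":0},{"linear":[0,0,0],"spin":0}])

```text
time: 18.07
tool_pos: [0.4647, -0.285, 0.2109]
ee_rot: [3.134, 0.005, 1.518]
wrist_force: [-0.2, -0.9, 0.8]
width: 0.0501
```

>>> play_rows(rows=[{"linear":[2,-0.15,0],"spin":0},{"linear":[3,-0.15,0],"spin":0},{"linear":[3,-0.15,0],"spin":0},{"linear":[3,-0.15,0],"spin":0},{"linear":[3,-0.15,0],"spin":0},{"linear":[3,-0.15,0],"spin":0},{"linear":[3,-0.15,0],"spin":0},{"linear":[3,-0.15,0],"spin":0},{"linear":[3,-0.15,0],"spin":0},{"linear":[3,-0.15,0],"spin":0},{"linear":[3,-0.15,0],"spin":0},{"linear":[3,-0.15,0],"spin":0}])

```text
time: 19.07
tool_pos: [0.4627, 0.0684, 0.2041]
ee_rot: [-3.14, 0.0, 1.518]
wrist_force: [0.2, -0.7, 0.6]
width: 0.0502
```

>>> play_rows(rows=[{"linear":[3,-0.15,0],"spin":0},{"linear":[3,-0.15,0],"spin":0},{"linear":[3,-0.15,0],"spin":0},{"linear":[3,-0.15,0],"spin":0},{"linear":[3,-0.15,0],"spin":0},{"linear":[3,-0.15,0],"spin":0},{"linear":[3,-0.15,0],"spin":0},{"linear":[3,-0.15,0],"spin":0},{"linear":[0,0,0],"spin":-6.9},{"linear":[0,0,0],"spin":-6.9},{"linear":[0,0,0],"spin":-6.9},{"linear":[0,0,0],"spin":-6.9}])

```text
time: 20.07
tool_pos: [0.4635, 0.3074, 0.2037]
ee_rot: [-3.139, 0.0, 2.006]
wrist_force: [0.1, -0.1, -0.1]
width: 0.0501
```

>>> play_rows(rows=[{"linear":[0,0,0],"spin":-6.9},{"linear":[0,0,0],"spin":-6.9},{"linear":[0,0,0],"spin":-6.9},{"linear":[0,0,0],"spin":-6.9},{"linear":[0,0,0],"spin":-6.9},{"linear":[0,0,0],"spin":-6.9},{"linear":[0,0,0],"spin":-6.9},{"linear":[0,0,0],"spin":-6.9},{"linear":[0,0,0],"spin":-6.9},{"linear":[0,0,0],"spin":-6.9},{"linear":[0,0,0],"spin":-6.9},{"linear":[0,0,0],"spin":-6.5}])

```text
time: 21.07
tool_pos: [0.4636, 0.307, 0.2038]
ee_rot: [-3.141, -0.002, -2.84]
wrist_force: [0.9, -0.3, 0.7]
width: 0.0502
```

>>> play_rows(rows=[{"linear":[0,0,0],"spin":0},{"linear":[0,0,0],"spin":0}])

```text
time: 21.23
tool_pos: [0.4637, 0.307, 0.2043]
ee_rot: [-3.141, -0.002, -2.848]
wrist_force: [-1.0, 0.1, -0.7]
width: 0.0499
```

```bash
python3 - <<'E'
from h import *
o,s=wrist(); a=eyes.snapshot('top'); pickle.dump((o,s,a),open('w5.pkl','wb'))
print(o['tool_pos'],o['ee_rot'])
for d in finder.silhouettes(s,'dial_grip'): print(d['conf'],d['box'],d['pixels'].sum())
yy,xx=np.mgrid[:420,:560]; rep_=feet(a['frame'],(xx-272)**2+(yy-180)**2<46**2)[1]
print([(n,c.round(),ray(a,*c,.08)[:2].round(3)) for n,c,R in rep_])
im=np.hstack([s['frame'][:,:],cv2.resize(a['frame'][170:260,340:440],None,fx=2.4,fy=4.667)])
save('w5.png',im)
E
```

```text
[0.46373209 0.30704557 0.20428152] [-3.14137322e+00 -1.65120809e-03 -2.84839921e+00]
0.65 [300.2, 210.8, 85.4, 86.7] 5455
[(np.int32(187), array([286., 155.]), array([ 0.635, -0.016])), (np.int32(187), array([300., 185.]), array([ 0.546, -0.056])), (np.int32(194), array([275., 208.]), array([0.481, 0.016]))]
```

View pics/w5.png

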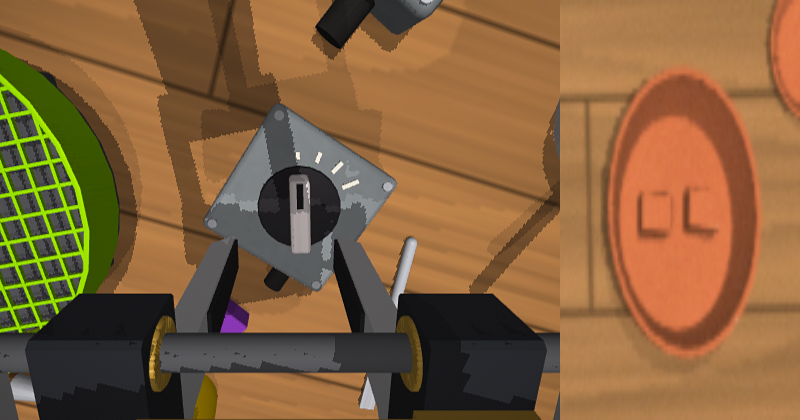

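Both broken feet lie flat in the pan and the three whole ones are unmoved in the sieve. The bar spans (299,176) to (301,252), pointer end up, with the disc centred near (299,206).

```bash
python3 - <<'E'
from h import *
o,s,a=pickle.load(open('w5.pkl','rb'))
f=s['frame']
g=cv2.cvtColor(f,cv2.COLOR_RGB2GRAY); g[:150]=255;g[260:]=255;g[:,:245]=255;g[:,350:]=255
d=(g<50).astype(np.uint8); n,l,st,c=cv2.connectedComponentsWithStats(d); i=1+st[1:,4].argmax()
pts=cv2.convexHull(np.argwhere(l==i)[:,::-1].astype(np.float32)); e=cv2.fitEllipse(pts); print('disc',e,ray(s,*e[0],.066))
hsv=cv2.cvtColor(f,cv2.COLOR_RGB2HSV); m=np.zeros_like(g); m[172:258,284:316]=(g[172:258,284:316]>90)
n,l,st,c=cv2.connectedComponentsWithStats(m); i=1+st[1:,4].argmax(); R=cv2.minAreaRect(np.argwhere(l==i)[:,::-1].astype(np.float32)); print(R)
w=np.array([ray(s,*p,.096)[:2] for p in cv2.boxPoints(R)])*1000; print(cv2.minAreaRect(w.astype(np.float32)))
for p,q in (((299,176),(301,252)),):
    A=ray(s,*p,.096);B=ray(s,*q,.096);print((A+B)/2,np.linalg.norm(A-B),np.degrees(np.arctan2(*(A-B)[1::-1])))
save('w5c.png',cv2.resize(f[160:265,245:355],None,fx=5,fy=5,interpolation=cv2.INTER_CUBIC))
E
```

```text
disc ((298.5050354003906, 205.93287658691406), (80.58448791503906, 82.63121795654297), 92.47203826904297) [0.46757988 0.32027434 0.066     ]
((299.5, 216.0), (82.0, 31.0), 90.0)
((468.3187561035156, 320.58685302734375), (66.44702911376953, 24.757495880126953), 16.732648849487305)
[0.46661196 0.32014838 0.096     ] 0.06143375490625892 -161.2507489384098
```

View pics/w5c.png

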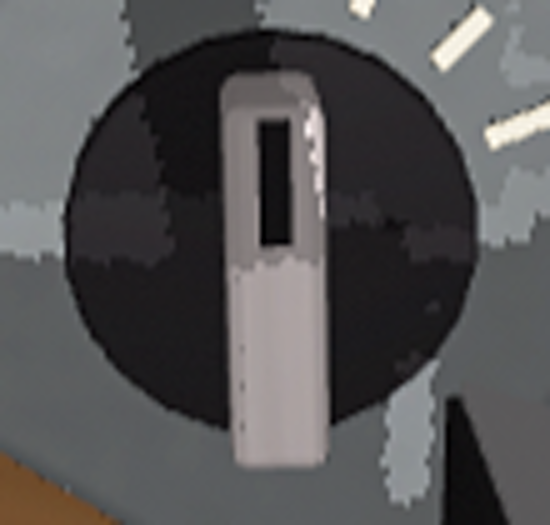

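>>> play_rows(rows=[{"linear":[-0.36,0.58,0],"spin":-1.5},{"linear":[-0.36,0.58,0],"spin":0},{"linear":[0,0,0],"spin":0},{"linear":[0,0,2],"spin":0},{"linear":[0,0,2],"spin":0},{"linear":[0,0,2],"spin":0},{"linear":[0,0,2],"spin":0},{"linear":[0,0,1.5],"spin":0},{"linear":[0,0,1.2],"spin":0},{"linear":[0,0,0.5],"spin":0},{"linear":[0,0,0],"spin":0},{"linear":[0,0,0],"spin":0}])

```text
time: 22.38
tool_pos: [0.4678, 0.3208, 0.094]
ee_rot: [3.141, 0.001, -2.819]
wrist_force: [-0.7, -0.4, -0.1]
width: 0.0501
```

```bash
python3 - <<'E'
from h import *
o,s=wrist(); print(o['tool_pos'],np.degrees(o['ee_rot']),o['wrist_force'])
save('w6.png',s['frame'])
E
```

```text
[0.46776082 0.32079378 0.0940343 ] [ 1.79989486e+02  4.72889113e-02 -1.61524619e+02] [-0.73872208 -0.36343688 -0.08092523]
```

View pics/w6.png

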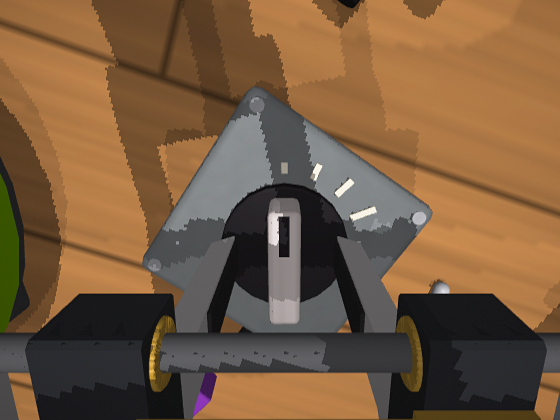

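The bar at (284,260) is centred between the pads and upright in the image, so the jaws are aligned. Lower slightly and close.

>>> play_rows(rows=[{"linear":[0,0,0.6],"spin":0},{"linear":[0,0,0],"spin":0},{"linear":[0,0,0],"spin":0}])

```text
time: 22.68
tool_pos: [0.4674, 0.3205, 0.0877]
ee_rot: [3.141, 0.0, -2.819]
wrist_force: [0.8, -0.3, -0.2]
width: 0.0499
```

>>> play_rows(rows=[{"linear":[0,0,0],"spin":0},{"linear":[0,0,0],"spin":0},{"linear":[0,0,0],"spin":0},{"linear":[0,0,0],"spin":0},{"linear":[0,0,0],"spin":0},{"linear":[0,0,0],"spin":0},{"linear":[0,0,0],"spin":0},{"linear":[0,0,0],"spin":0},{"linear":[0,0,0],"spin":0},{"linear":[0,0,0],"spin":0}], claw=0)

```text
time: 23.52
tool_pos: [0.4676, 0.32, 0.0876]
ee_rot: [-3.141, 0.0, -2.819]
wrist_force: [0.5, -2.7, -0.2]
width: 0.0157
```

>>> play_rows(rows=[{"linear":[0,0,0],"spin":3},{"linear":[0,0,0],"spin":5},{"linear":[0,0,0],"spin":5},{"linear":[0,0,0],"spin":5},{"linear":[0,0,0],"spin":5},{"linear":[0,0,0],"spin":5},{"linear":[0,0,0],"spin":5},{"linear":[0,0,0],"spin":5},{"linear":[0,0,0],"spin":5},{"linear":[0,0,0],"spin":5},{"linear":[0,0,0],"spin":4},{"linear":[0,0,0],"spin":0}])

```text
time: 24.52
tool_pos: [0.4679, 0.3226, 0.0876]
ee_rot: [3.137, -0.001, 2.556]
wrist_force: [2.8, 5.8, -3.3]
width: 0.0157
```

>>> play_rows(rows=[{"linear":[0,0,0],"spin":4},{"linear":[0,0,0],"spin":4},{"linear":[0,0,0],"spin":4},{"linear":[0,0,0],"spin":3},{"linear":[0,0,0],"spin":2},{"linear":[0,0,0],"spin":0},{"linear":[0,0,0],"spin":0},{"linear":[0,0,0],"spin":0},{"linear":[0,0,0],"spin":0},{"linear":[0,0,0],"spin":0}])

```text
time: 25.35
tool_pos: [0.4685, 0.3232, 0.0876]
ee_rot: [3.135, -0.002, 2.263]
wrist_force: [4.9, 5.8, -4.0]
width: 0.0156
```

```bash
python3 - <<'E'
from h import *
o,s=wrist(); a=eyes.snapshot('top'); print(o['tool_pos'],np.degrees(o['ee_rot']),o['wrist_force'],o['wrist_torque'],o['width'])
f=s['frame']; save('w7.png',np.hstack([f,np.vstack([cv2.resize(x,(240,210)) for x in (a['frame'][180:250,130:210],a['frame'][100:330,190:450])])]))
E
```

```text
[0.46852359 0.32320616 0.08758836] [ 1.79645057e+02 -1.41341218e-01  1.29645977e+02] [ 4.89691066  5.781915   -3.98562317] [ 1.04507376 -0.73309951  0.16715947] 0.015594940196184695
```

View pics/w7.png

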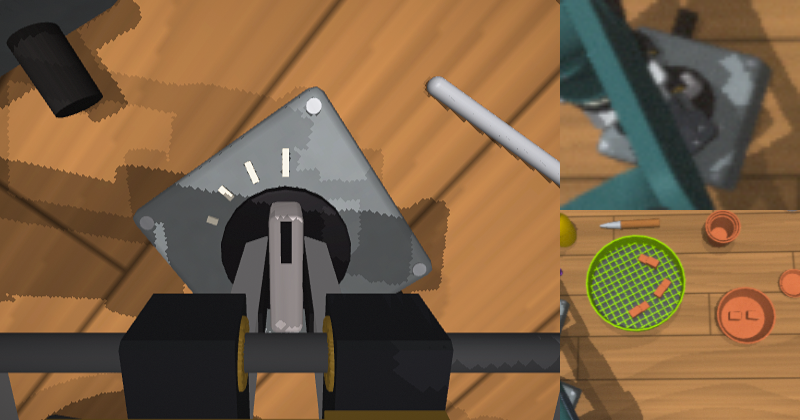

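The pointer at (287,210) lines up with the longest mark at (285,162), the third click. The bench, pan and sieve look intact. I'll hold a little longer and then hand in.

>>> play_rows(rows=[{"linear":[0,0,0],"spin":0},{"linear":[0,0,0],"spin":0},{"linear":[0,0,0],"spin":0},{"linear":[0,0,0],"spin":0},{"linear":[0,0,0],"spin":0},{"linear":[0,0,0],"spin":0},{"linear":[0,0,0],"spin":0},{"linear":[0,0,0],"spin":0},{"linear":[0,0,0],"spin":0},{"linear":[0,0,0],"spin":0}])

```text
time: 26.28
tool_pos: [0.4685, 0.3232, 0.0876]
ee_rot: [3.135, -0.002, 2.263]
wrist_force: [3.2, 7.0, -4.8]
width: 0.0159
```

```bash
python3 - <<'E'
from h import *
o=robot.get_obs(); print(np.degrees(o['ee_rot']),o['width'],o['wrist_torque']); print(robot.close_job())
E
```

```text
[ 1.79643753e+02 -1.38496753e-01  1.29647942e+02] 0.01593117690153492 [ 1.03062676 -0.72058139  0.19581997]
the job is handed in; nothing more can be done
None
```

I put both broken feet in the clay pan and left the three whole feet in the sieve. I then turned the smaller box's dial clockwise by about 69° (1.2 rad) and handed the job in at about 26 s, with the fingers still gripping it. No verdict was reported.

**Dial:** in the last wrist picture the pointer lines up with the longest mark, which is the third click. The grip width is 15.9 mm on the 16 mm bar. The torque at the wrist, 0.17–0.20 N m, fits the spring at that click, and the tool angle stayed steady for about 1 s before hand-in.

**Feet and bench:** the last top picture shows both broken feet flat in the pan and the three whole ones in place in the sieve. The pots, saucer and dibber look unmoved. I did not measure the positions of the widger and mister afterwards.

**One disagreement:** the gripper sits about 3 mm off my estimate of the dial's axis. This leaves a side force of about 8 N, well under the limits.

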